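# Fit the touch pin and gauge the tube offcuts

## Task

Stand the touch pin fully home, shank down, in the gauge stand's collet, let it go, and turn the collet nut clockwise until it grips at its stop. Then check the tube pieces that are there, widest first: hold each upright and gently touch its tab side, then, turned half round, its plain opposite side squarely against the front of the pin's head (the side over the brass pointer), and stand each checked piece upright inside the area marked off with white tape. Leave the pin gripped in the stand and the tape measure, clamp and welding magnet alone.

Things in the scene. Friction and masses are not known exactly. Their poses are not given: they have to be found in the camera images.
- nut (a joint): collet nut: hexagon 36 mm across flats, 26 mm high, 18 mm hole, top level with point collet. In rad: 0 = open, grows CLOCKWISE seen from above, stop at 1.9. Starts at 0 to 0.3, stays where left (0.06 N m friction); jaws inside meet the shank at about 1.25; over 1.6 grips. At 0 two flats face along x of point collet and the white line on top points to -x
- collet (a point): on the collet's axis, level with the nut's top, 90 mm above the bench, on a fixed grey stand. z up; -x is the stand's FRONT, where a brass pointer lies on its base plate (100 x 90 mm in x, y, 20 mm high). Under the nut a 33 mm round column. Open bore 14 mm, 28 mm deep below this point; jaws begin 3 mm below it
- pin_foot (a point): centre of the touch pin's bottom end, z along the pin. Loose steel pin: shank 12 mm diameter, 30 mm long (foot chamfered 2 mm), above it a cylindrical head 16 mm diameter, 34 mm long. Home: foot 28 mm below point collet, head 2 to 36 mm above the nut. Starts upright in a wooden block (70 x 70 x 36 mm), hole 31 mm deep, whole head above the block
- pin_head (a point): middle of the pin's head, 47 mm above its foot
- area (a point): centre of the area for checked pieces, a rectangle marked flat on the bench with white tape: 270 mm along its x, 138 mm along its y, measured to the middle of the tape (12 mm wide)
- wide_mid (a point): centre (36 mm above its underside) of the wide tube piece, loose if present: offcut of rectangular steel tube, 72 mm high (z), 40 mm along its x and 60 mm along its y, 0.2 to 0.42 kg, open on top, a thick foot plate inside. A small tab, 14 mm wide, 12 mm high, stands out 7 mm from the middle of its -x side, 55 to 67 mm above the underside; its +x side is the plain opposite side
- wide_tab (a point): outer face of the tab of the wide piece: 27 mm from its axis towards its -x, 61 mm above its underside
- middle_mid (a point): centre (36 mm above its underside) of the middle tube piece, loose if present: offcut of rectangular steel tube, 72 mm high (z), 40 mm along its x and 48 mm along its y, 0.2 to 0.42 kg, open on top, a thick foot plate inside. A small tab, 14 mm wide, 12 mm high, stands out 7 mm from the middle of its -x side, 55 to 67 mm above the underside; its +x side is the plain opposite side
- middle_tab (a point): outer face of the tab of the middle piece: 27 mm from its axis towards its -x, 61 mm above its underside
- narrow_mid (a point): centre (36 mm above its underside) of the narrow tube piece, loose if present: offcut of rectangular steel tube, 72 mm high (z), 40 mm along its x and 36 mm along its y, 0.2 to 0.42 kg, open on top, a thick foot plate inside. A small tab, 14 mm wide, 12 mm high, stands out 7 mm from the middle of its -x side, 55 to 67 mm above the underside; its +x side is the plain opposite side
- narrow_tab (a point): outer face of the tab of the narrow piece: 27 mm from its axis towards its -x, 61 mm above its underside
- tape: bystander: yellow tape measure, 64 mm across, 28 mm high; leave it alone
- cclamp: bystander: locking C-clamp with red and black handles lying on the bench, about 210 mm long; leave it alone
- magnet: bystander: red arrow-shaped welding magnet lying on the bench, about 80 mm, 16 mm high; leave it alone

How it is judged:
By the outcome, as a careful person would: the job done as asked, in the order asked, and still so for the second after the job is handed in, with the robot touching nothing.
Of wide, middle, narrow only 2 to 3 are there at a start; the rules pass over those that are not, and their reading is None.
At some moment in a run one of wide, middle, narrow may be knocked a few centimetres aside while the robot is not near it.
It also fails if it takes over 210 s, if anything falls off the work surface, if the arm or the gripper's body presses on something with over 40 N, if the wrist force passes 120 N, or if a joint passes its speed limit or range.

## Robot

A 6-joint arm with a two-finger parallel gripper is mounted at the origin on the work surface. World frame = base frame: x ahead of the robot, y to its left, z up, the work surface at z = 0. Lengths are in mm, angles in degrees, forces in N, time in s.
With the tool pointing down it reaches from about 400 to 825 mm from the base axis. Payload 7 kg.
Tool frame: the origin (TCP) lies on the centre line of the jaws, within the pads' length; the fingertips stand 22 mm ahead of it and the grasp point (between the pads) lies 3 mm ahead of it; z points along the fingers, y is the line along which they close (so a half turn about z gives the same grasp; the last joint's range is limited). The gripper opens to 88 mm and grips with 3 to 60 N. Pads are 19 mm wide; open, the fingers measure 130 mm over their backs; the gripper's body (78 mm by 193 mm) begins 47 mm behind the grasp point.
Start: joints at [-48.868, 20.546, 0.682, 0, -70.136, -16.507], TCP at [281.237, -613.597, 248.561] pointing down, gripper open.
Joint ranges: [-176.03, 176.03], [-82.01, 121.73], [-58.28, 71.71], [-173.87, 95.51], [-174.79, -0.11], [-173.66, 173.66]. Speed limits (degrees/s): [136.94, 136.94, 172.46, 180, 180, 180].

## Interface

Orientations are given as [roll, pitch, yaw] about the fixed x, y, z axes, in that order (R = Rz(yaw) Ry(pitch) Rx(roll)).
In Python, from rig import bot gives the robot as it stands.
- The arm moves only by the shell command python3 -m inch 'ROWS'. ROWS is JSON, a list of rows, each a list of 7 numbers: the shift along the tool's x, y, z in cm, then the turn, a rotation vector about the tool's x, y, z in degrees, then the finger opening in cm, from 0 to 8.76. A call has 1 to 12 rows; each row shifts and turns the commanded pose from where the row before left it, along the tool's axes as they then stand; what a row does not reach is not made up. A row lasts 1/10 s, in which the tool goes at most 50 mm and 8.59 degrees, less where a joint would pass 70% of its speed; a pose out of reach is approached as far as the arm can. A call is refused whole if a number of a shift passes 5 or a number of a turn 8.59, either way. A call with a gripper value outside its range is refused whole. The fingers move at their own pace and stop on an object; the grip force is fixed at half the most. Time passes only in rows, so rows that do not move let the fingers close. It gives the time, the measured TCP pose, the force, the opening and the grip force at its end, in the units of the state.
- bot.get_state(): the state, without advancing time (a new reading comes with each control period).
- bot.snapshot(name): name is "scene" or "top"; returns (picture, depth): 400x640x3 uint8, blue, green, red; 400x640 float32, mm along the optical axis (not along the pixel's ray), 0 where there is no reading.
- bot.camera_model(name): a dict with "fx", "fy", "cx", "cy" (pixels), "position" and "orientation" of the camera in the world. Camera axes: x right, y up, looking along -z (the intrinsics and any distortion apply to the point x, -y, -z); pixel columns grow to the right and rows downward; lengths in mm; the calibration is good to about 2 mm. A picture is of the moment at which its call begins. camera_model takes no time and is no camera call.
- bot.sign_off(): hands the job in; it is judged then, once.
The state is a dict: "t": time; "joint_pos": joint angles; "joint_velocities": joint speeds; "tau": joint torques, N m; "ee_pos": TCP position; "ee_rot": TCP orientation; "force": force on the tool from outside, world axes, zero at the start; "torque": the same for the moment, N m; "grip_width": finger opening in mm; "grasp_force": force on a finger pad.
Only numpy, scipy, OpenCV 4.12 (cv2) and the standard library are available. Lean on these libraries where they do the work, as an engineer would, in place of code of your own. Each camera call takes 0.05 s, during which the arm holds its last target. There are 200 camera calls.

## Working session

There is one attempt and no reset: what is moved stays moved. The work goes in short steps, Python scripts to look and compute and a shell command to move; the robot and the scene stay as the last step left them, time stands still between calls to the robot, and variables do not carry over. Pictures are saved under pics/ and viewed, at most 14 in all, crops included, and the job is handed in when it is done.

```bash
ls; mkdir -p pics; cat > h.py <<'E'
import numpy as np,cv2
from rig import bot
from scipy.spatial.transform import Rotation as R
def snap(n):
    return bot.snapshot(n)
def cam(n):
    m=bot.camera_model(n); return m
def Rc(m):
    o=np.array(m["orientation"],float)
    return R.from_euler('xyz',o,degrees=True).as_matrix() if o.shape==(3,) else (o if o.shape==(3,3) else R.from_quat(o).as_matrix())
def cloud(n,d):
    m=cam(n);v,u=np.mgrid[0:d.shape[0],0:d.shape[1]]
    p=np.stack([(u-m["cx"])/m["fx"]*d,-(v-m["cy"])/m["fy"]*d,-d],-1)
    return p@Rc(m).T+np.array(m["position"])
def st():
    s=bot.get_state();print({k:np.round(s[k],2).tolist() for k in("t","ee_pos","ee_rot","force","grip_width","grasp_force","joint_pos")});return s
E
python3 - <<'E'
from h import *
st()
for n in("scene","top"):
    i,d=snap(n);print(n,bot.camera_model(n));cv2.imwrite(f"pics/{n}0.png",i);np.save(f"{n}0.npy",d)
E
```

```text
pics
{'t': 0.0, 'ee_pos': [281.06, -613.22, 247.63], 'ee_rot': [179.91, -0.01, -155.38], 'force': [-0.18, 0.29, 0.37], 'grip_width': 87.62, 'grasp_force': 0.0, 'joint_pos': [-48.87, 20.59, 0.63, -0.02, -70.13, -16.51]}
scene {'fx': 482.1669924461194, 'fy': 482.1669924461194, 'cx': 327.11690411666115, 'cy': 203.50993101668124, 'position': array([1297.21703091,  504.32815833, 1022.24403755]), 'orientation': array([ 42.27734534,  -0.88660385, 123.34773593])}
top {'fx': 402.1548380722312, 'fy': 402.1548380722312, 'cx': 325.84215986755993, 'cy': 199.63489104149505, 'position': array([ 405.44487224,   54.67545351, 1147.56954912]), 'orientation': array([ 10.31727469,   0.09761447, -88.8743415 ])}
```

View pics/top0.png

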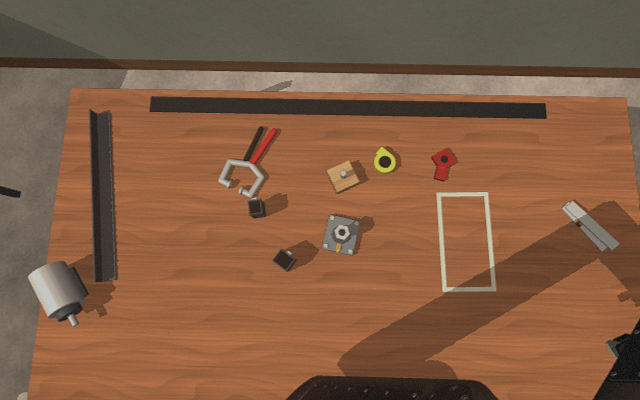

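View pics/scene0.png

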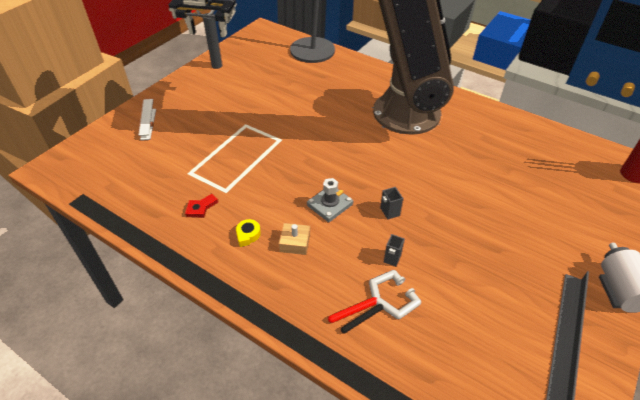

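The top view shows two dark pieces at about (257,207) and (284,260), the stand with its nut at (341,232), the pin block at (343,175) and the taped area at (466,242). The scene view shows the same two pieces at (392,202) and (394,250).

```bash
cat >> h.py <<'E'
def seg(P,c,r,z0,z1):
    m=(np.hypot(P[...,0]-c[0],P[...,1]-c[1])<r)&(P[...,2]>z0)&(P[...,2]<z1)
    return P[m]
def rect(pts):
    return cv2.minAreaRect(pts[:,:2].astype(np.float32))
E
python3 - <<'E'
from h import *
D={n:np.load(n+"0.npy") for n in("top","scene")}
C={n:cloud(n,D[n]) for n in D}
T=C["top"];np.set_printoptions(precision=1,suppress=True)
for nm,(u,v) in dict(A=(257,207),B=(284,260),nut=(341,232),pin=(343,174),block=(335,180),a1=(439,194),a2=(488,194),a3=(495,290),a4=(444,291),table=(400,260)).items(): print(nm,T[v,u])
for nm,c,bands in (("A",T[207,257],[(5,55),(55,69),(68,80)]),("B",T[260,284],[(5,55),(55,69),(68,80)]),("stand",T[232,341],[(10,25),(84,96)]),("block",T[180,335],[(30,42),(55,80)])):
  for n in C:
    for z0,z1 in bands:
      p=seg(C[n],c,60,z0,z1)
      if len(p)>5: print(nm,n,z0,z1,len(p),p.mean(0),rect(p))
i0=cv2.imread("pics/top0.png");i1=cv2.imread("pics/scene0.png")
o=[cv2.resize(a,(400,300),interpolation=cv2.INTER_CUBIC) for a in(i0[180:240,220:300],i0[225:285,250:330],i1[170:230,350:430],i1[220:280,350:430])]
cv2.imwrite("pics/c1.png",np.vstack([np.hstack(o[:2]),np.hstack(o[2:])]))
o=[cv2.resize(a,(400,300),interpolation=cv2.INTER_CUBIC) for a in(i0[205:265,300:380],i0[150:210,300:380],i1[170:230,290:370],i1[210:270,255:335])]
cv2.imwrite("pics/c2.png",np.vstack([np.hstack(o[:2]),np.hstack(o[2:])]))
# tape
g=cv2.cvtColor(i0,cv2.COLOR_BGR2HSV);m=((g[...,1]<60)&(g[...,2]>140)).astype(np.uint8);m[:180]=0;m[300:]=0;m[:,:430]=0;m[:,505:]=0
p=T[m>0];p=p[abs(p[:,2])<15];print("tape",len(p),p[:,2].mean(),rect(p))
E
```

```text
A [586.3 256.6  15.6]
B [438.4 174.   13.9]
nut [515.   17.6  60.5]
pin [674.5  14.5  68.7]
block [666.3  35.6  29.6]
a1 [ 637.  -267.4    1.2]
a2 [ 640.1 -410.3   -0.6]
a3 [ 367.6 -416.7   -3.6]
a4 [ 362.1 -273.4   -0.5]
table [ 445.4 -152.9   -5.3]
A top 5 55 289 [597.1 263.5  22.5] ((595.812255859375, 257.7517395019531), (100.65959930419922, 60.22035598754883), 18.634639739990234)
A top 55 69 52 [584.3 252.5  63.2] ((582.5336303710938, 253.87890625), (46.78579330444336, 33.48903274536133), 9.556632995605469)
A top 68 80 69 [579.6 255.1  70.7] ((580.9160766601562, 254.90773010253906), (44.18198013305664, 36.62916564941406), 10.43994140625)
A scene 5 55 351 [597.2 261.2  28.4] ((598.7932739257812, 265.354248046875), (89.11805725097656, 91.16024780273438), 20.3393611907959)
A scene 55 69 119 [584.4 254.5  62.9] ((582.1674194335938, 255.0037384033203), (52.73591232299805, 35.341854095458984), 5.555296897888184)
A scene 68 80 85 [580.6 253.1  71.8] ((580.5006713867188, 253.68643188476562), (49.80950927734375, 36.104652404785156), 8.07755184173584)
B top 5 55 217 [439.  173.9  19.9] ((4
[... 1353 characters left out ...]
ock top 30 42 529 [676.9  16.5  34.6] ((678.4110717773438, 15.406707763671875), (71.01092529296875, 69.92916870117188), 26.17154884338379)
block top 55 80 32 [676.9  15.5  66.7] ((677.191162109375, 15.821776390075684), (14.315595626831055, 14.521312713623047), 48.71029281616211)
block scene 30 42 509 [680.7  18.3  36.1] ((677.9535522460938, 14.15517807006836), (75.03136444091797, 70.12017059326172), 27.278196334838867)
block scene 55 80 46 [680.1  16.   66.4] ((678.9955444335938, 15.371916770935059), (16.194433212280273, 14.720132827758789), 14.718182563781738)
tape 1064 -1.6131802307364118 ((504.53936767578125, -339.2143859863281), (280.8323974609375, 152.2541961669922), 1.7912003993988037)
```

View pics/c1.png

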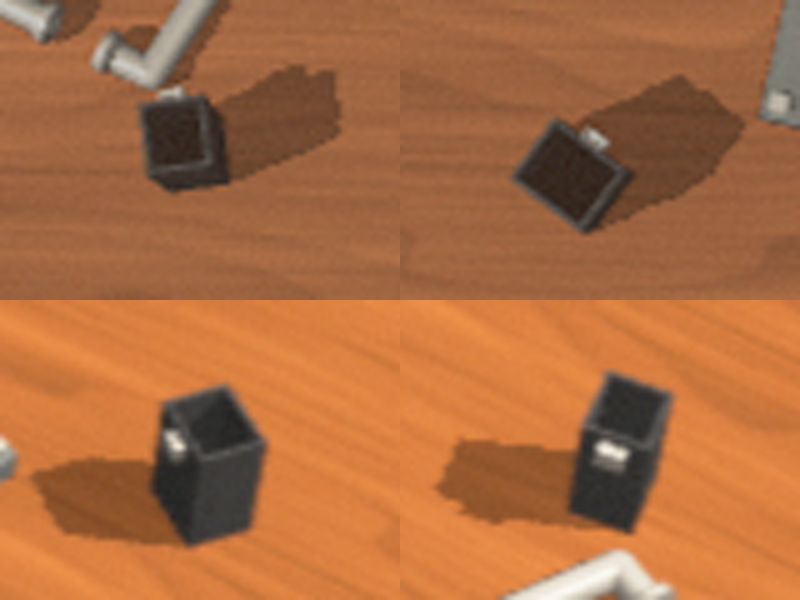

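View pics/c2.png

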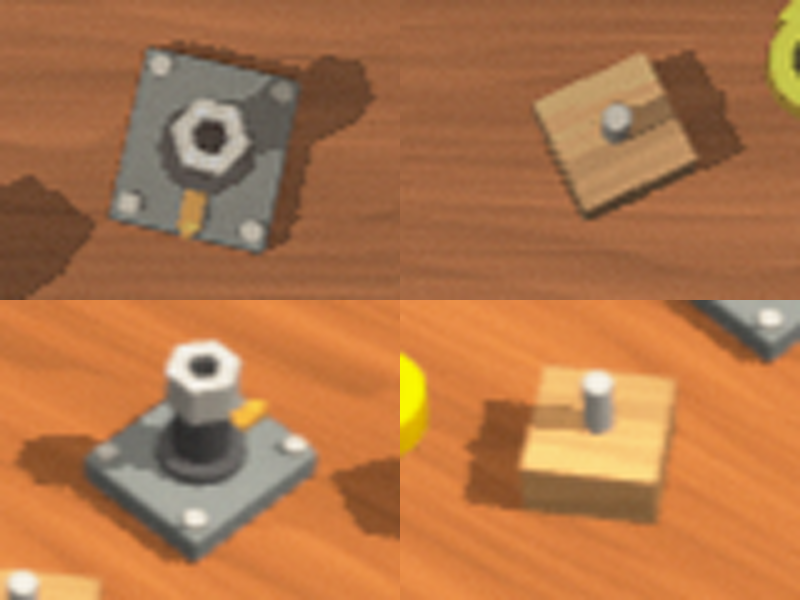

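The crops show light tabs on both pieces: on piece A (narrow) the tab faces away from the robot, on piece B (middle) it faces the stand side. The stand's pointer faces the robot (stand yaw about -12°), and the pin stands upright in the block. The wide piece is absent. I'll rotate first to check the wrist's sense.

```bash
cat >> h.py <<'E'
def go(x,y,z,yaw=None):
    s=bot.get_state();r=R.from_euler('xyz',s["ee_rot"],degrees=True)
    if yaw is not None: rv=(r.inv()*R.from_euler('xyz',[180,0,yaw],degrees=True)).as_rotvec(degrees=True)
    else: rv=np.zeros(3)
    print("shift cm (now axes)",np.round(r.inv().apply(np.array([x,y,z])-s["ee_pos"])/10,3),"turn",np.round(rv,2))
E
python3 -m inch '[[0,0,0,0,0,-8.5,8.76],[0,0,0,0,0,-8.5,8.76],[0,0,0,0,0,-8.5,8.76],[0,0,0,0,0,-8.5,8.76],[0,0,0,0,0,-8.5,8.76],[0,0,0,0,0,-8.5,8.76]]'
python3 - <<'E'
from h import *
st();go(678,15.5,140,15)
# hexagon fit by nut top pixels in both cams
for n in("top","scene"):
    d=np.load(n+"0.npy");i=cv2.imread(f"pics/{n}0.png");m=bot.camera_model(n);rc=Rc(m);pos=np.array(m["position"])
    # rectify plane z=90 at 0.25mm/px
    g=np.mgrid[0:240,0:240]/4.-30
    W=np.stack([513.3-g[0],17.5-g[1],np.full_like(g[0],90)],-1)
    c=(W-pos)@rc
    mx=(m["cx"]+m["fx"]*c[...,0]/-c[...,2]).astype(np.float32);my=(m["cy"]+m["fy"]*c[...,1]/c[...,2]).astype(np.float32)
    o=cv2.remap(i,mx,my,cv2.INTER_CUBIC);cv2.imwrite(f"pics/nut_{n}.png",o)
a=np.hstack([cv2.imread(f"pics/nut_{n}.png") for n in("top","scene")])
cv2.imwrite("pics/nut.png",cv2.resize(a,(800,400)))
E
```

```text
t: 0.7
ee_pos: [281.1, -613.4, 248.0]
ee_rot: [180.0, 0.0, -104.0]
force: [-0.0, -0.8, 0.0]
grip_width: 87.7
grasp_force: 0.0
{'t': 0.7, 'ee_pos': [281.12, -613.39, 247.98], 'ee_rot': [179.96, 0.04, -104.03], 'force': [-0.03, -0.77, 0.02], 'grip_width': 87.74, 'grasp_force': 0.0, 'joint_pos': [-48.87, 20.58, 0.65, -0.01, -70.14, 34.84]}
shift cm (now axes) [-70.626 -23.267  10.832] turn [-2.0000e-02  7.0000e-02 -1.1903e+02]
```

View pics/nut.png

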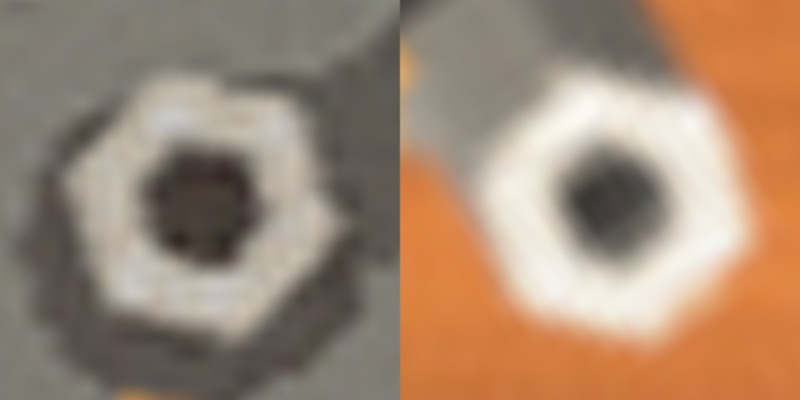

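The rectified nut has its corners about 12° off the image axes, so its flats line up with the stand (nut ≈ 0). It is centred at about (205,203) in the left panel and (615,205) in the right.

```bash

python3 -m inch '[[-4.4,-1.45,0.5,0,0,0,8.76],[-4.4,-1.45,0.5,0,0,0,8.76],[-4.4,-1.45,0.5,0,0,0,8.76],[-4.4,-1.45,0.5,0,0,0,8.76],[-4.4,-1.45,0.5,0,0,0,8.76],[-4.4,-1.45,0.5,0,0,0,8.76],[-4.4,-1.45,0.5,0,0,0,8.76],[-4.4,-1.45,0.5,0,0,0,8.76],[-4.4,-1.45,0.5,0,0,0,8.76],[-4.4,-1.45,0.5,0,0,0,8.76],[-4.4,-1.45,0.5,0,0,0,8.76],[-4.4,-1.45,0.5,0,0,0,8.76]]' | tail -6
python3 -m inch '[[-4.4,-1.45,0.5,0,0,-8.5,8.76],[0,0,0,0,0,-8.5,8.76],[0,0,0,0,0,-8.5,8.76],[0,0,0,0,0,-8.5,8.76],[0,0,0,0,0,-8.5,8.76],[0,0,0,0,0,-8.5,8.76],[0,0,0,0,0,-8.5,8.76],[0,0,0,0,0,-8.5,8.76],[0,0,0,0,0,-8.5,8.76],[0,0,0,0,0,-8.5,8.76],[0,0,0,0,0,-8.5,8.76],[0,0,0,0,0,-8.5,8.76]]' | tail -6
cat >> h.py <<'E'
def rectify(n,i,x,y,z,half=30,s=6.667):
    m=bot.camera_model(n);N=int(2*half*s);g=(np.mgrid[0:N,0:N]+.5)/s-half
    W=np.stack([x-g[0],y-g[1],np.full_like(g[0],z)],-1);c=(W-np.array(m["position"]))@Rc(m)
    return cv2.remap(i,(m["cx"]+m["fx"]*c[...,0]/-c[...,2]).astype(np.float32),(m["cy"]+m["fy"]*c[...,1]/c[...,2]).astype(np.float32),cv2.INTER_CUBIC)
E
python3 - <<'E'
from h import *
st();go(678,15.5,140,18)
i=[cv2.imread(f"pics/{n}0.png") for n in("top","scene")]
cv2.imwrite("pics/pin.png",np.hstack([rectify("top",i[0],678,15.5,70),rectify("scene",i[1],678,15.5,70)]))
E
```

```text
t: 1.9
ee_pos: [581.4, -143.5, 188.2]
ee_rot: [180.0, -0.0, -104.4]
force: [1.7, -1.0, 0.5]
grip_width: 87.9
grasp_force: 0.0
t: 3.1
ee_pos: [605.6, -106.3, 183.1]
ee_rot: [-180.0, 0.0, -2.0]
force: [-0.6, -0.2, 0.4]
grip_width: 87.6
grasp_force: 0.0
{'t': 3.1, 'ee_pos': [605.57, -106.27, 183.13], 'ee_rot': [-180.0, 0.05, -2.03], 'force': [-0.64, -0.24, 0.37], 'grip_width': 87.55, 'grasp_force': 0.0, 'joint_pos': [8.22, 17.75, -12.36, -0.01, -59.94, 79.76]}
shift cm (now axes) [  6.811 -12.425   4.308] turn [-1.000e-02  5.000e-02 -2.003e+01]
```

View pics/pin.png

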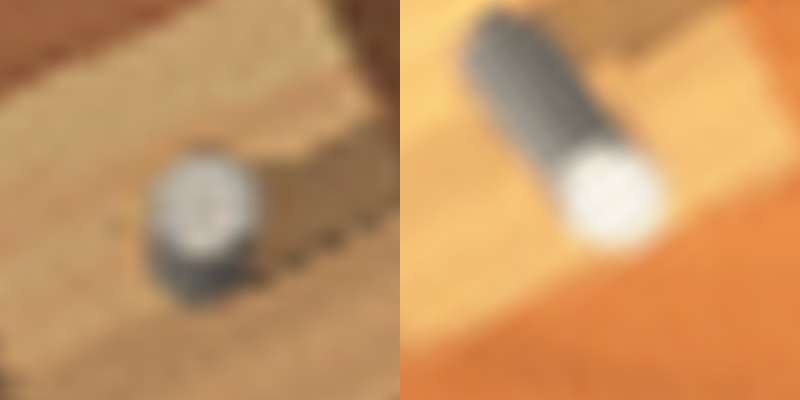

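The pin's top sits at (205,203) in the left panel and (613,197) in the right. Pin to nut is therefore (-165.2, +1.9) mm, consistent in both cameras to about 1 mm.

```bash

python3 -m inch '[[2.27,-4.1,1.4,0,0,0,5],[2.27,-4.1,1.4,0,0,0,5],[2.27,-4.1,1.4,0,0,0,5],[0,0,0,0,0,-6.68,5],[0,0,0,0,0,-6.68,5],[0,0,0,0,0,-6.68,5],[0,0,0,0,0,0,5],[0,0,0,0,0,0,5]]' | tail -6
python3 - <<'E'
from h import *
st();go(678,14.2,62,18)
E
```

```text
t: 3.9
ee_pos: [678.8, 13.7, 141.2]
ee_rot: [-180.0, 0.0, 17.5]
force: [0.6, -0.4, 0.5]
grip_width: 50.1
grasp_force: 0.0
{'t': 3.9, 'ee_pos': [678.78, 13.72, 141.19], 'ee_rot': [-179.99, 0.04, 17.47], 'force': [0.57, -0.37, 0.51], 'grip_width': 50.14, 'grasp_force': 0.0, 'joint_pos': [17.57, 25.39, -6.52, -0.01, -58.13, 89.9]}
shift cm (now axes) [-0.055 -0.068  7.919] turn [-0.01  0.04 -0.53]
```

```bash

python3 -m inch '[[-0.05,-0.07,2,0,0,-0.5,5],[0,0,2,0,0,0,5],[0,0,2,0,0,0,5],[0,0,1.9,0,0,0,5],[0,0,0,0,0,0,5],[0,0,0,0,0,0,5]]'
python3 -m inch '[[0,0,0,0,0,0,3],[0,0,0,0,0,0,2],[0,0,0,0,0,0,1.2],[0,0,0,0,0,0,1],[0,0,0,0,0,0,1],[0,0,0,0,0,0,1],[0,0,0,0,0,0,1],[0,0,0,0,0,0,1]]'
```

```text
t: 4.5
ee_pos: [678.3, 14.1, 62.8]
ee_rot: [180.0, 0.0, 18.1]
force: [-0.1, 0.0, -0.3]
grip_width: 50.2
grasp_force: 0.0
t: 5.3
ee_pos: [678.4, 14.3, 62.8]
ee_rot: [180.0, -0.0, 18.2]
force: [-1.0, -0.6, 3.5]
grip_width: 15.1
grasp_force: 30.0
```

```bash

python3 -m inch '[[0,0,-0.5,0,0,0,1],[0,0,-2,0,0,0,1],[0,0,-3,0,0,0,1],[0,0,-3,0,0,0,1],[0,0,-1.7,0,0,0,1],[-3.9,-1.3,0,0,0,0,1],[-3.9,-1.3,0,0,0,0,1],[-3.9,-1.3,0,0,0,0,1],[-2,-0.7,0,0,0,0,1],[-1.94,-0.71,0,0,0,0,1],[0,0,0,0,0,0,1],[0,0,0,0,0,0,1]]'
python3 - <<'E'
from h import *
st();go(513.2,16.2,164,18.2)
o=[]
for n in("top","scene"):
    i,d=snap(n);o.append(i);cv2.imwrite(f"pics/ins_{n}.png",i)
a=cv2.resize(o[0][195:265,295:385],(400,311),interpolation=cv2.INTER_CUBIC);b=cv2.resize(o[1][140:210,285:375],(400,311),interpolation=cv2.INTER_CUBIC)
cv2.imwrite("pics/ins.png",np.hstack([a,b]))
E
```

```text
t: 6.5
ee_pos: [513.2, 16.1, 165.1]
ee_rot: [-180.0, -0.1, 18.2]
force: [0.4, 0.6, -1.1]
grip_width: 15.3
grasp_force: 30.0
{'t': 6.5, 'ee_pos': [513.17, 16.13, 165.13], 'ee_rot': [-180.0, -0.06, 18.19], 'force': [0.37, 0.64, -1.14], 'grip_width': 15.34, 'grasp_force': 30.0, 'joint_pos': [23.74, 9.54, -26.22, 0.0, -54.18, 84.45]}
shift cm (now axes) [ 0.005 -0.006  0.113] turn [-0.   -0.06 -0.01]
```

View pics/ins.png

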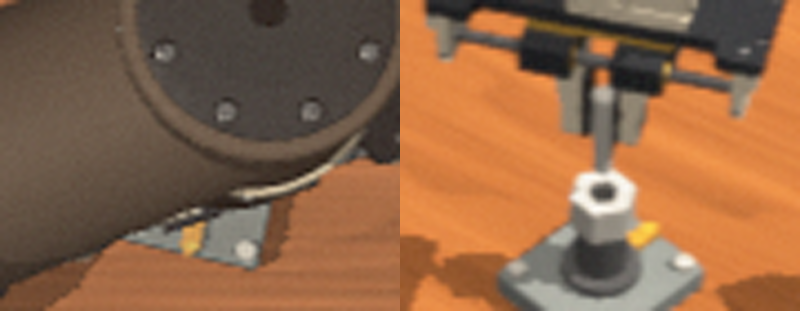

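The scene crop shows the pin foot at (602,170) just above the nut's hole at (604,192). I'll lower it while watching the force.

```bash

python3 -m inch '[[0,0,1,0,0,0,1],[0,0,0.6,0,0,0,1],[0,0,0.3,0,0,0,1],[0,0,0.3,0,0,0,1],[0,0,0.2,0,0,0,1],[0,0,0,0,0,0,1]]'
python3 -m inch '[[0,0,0.2,0,0,0,1],[0,0,0.2,0,0,0,1],[0,0,0,0,0,0,1]]'
```

```text
t: 7.2
ee_pos: [513.0, 15.9, 140.2]
ee_rot: [180.0, 0.0, 18.2]
force: [-0.1, 0.2, -1.1]
grip_width: 15.3
grasp_force: 30.0
t: 7.5
ee_pos: [513.0, 15.9, 136.4]
ee_rot: [-180.0, 0.0, 18.2]
force: [-0.2, -0.2, -0.6]
grip_width: 15.1
grasp_force: 30.0
```

```bash

python3 -m inch '[[0,0,0.4,0,0,0,1],[0,0,0.4,0,0,0,1],[0,0,0.4,0,0,0,1],[0,0,0.3,0,0,0,1],[0,0,0,0,0,0,1]]'
python3 -m inch '[[0,0,0.15,0,0,0,1],[0,0,0.1,0,0,0,1],[0,0,0,0,0,0,1]]'
```

```text
t: 8.0
ee_pos: [512.8, 15.9, 121.0]
ee_rot: [180.0, 0.1, 18.2]
force: [-0.1, 0.4, -0.4]
grip_width: 15.4
grasp_force: 30.0
t: 8.3
ee_pos: [513.1, 16.0, 119.0]
ee_rot: [180.0, 0.0, 18.2]
force: [0.1, -0.4, -0.5]
grip_width: 15.2
grasp_force: 30.0
```

```bash

python3 -m inch '[[0,0,0.1,0,0,0,1],[0,0,0.05,0,0,0,1],[0,0,0,0,0,0,1]]'
python3 -m inch '[[0,0,0.05,0,0,0,1],[0,0,0.05,0,0,0,1],[0,0,0,0,0,0,1]]'
```

```text
t: 8.6
ee_pos: [513.6, 16.0, 118.7]
ee_rot: [180.0, -0.1, 18.2]
force: [-2.4, 0.6, 8.4]
grip_width: 15.3
grasp_force: 30.0
t: 8.9
ee_pos: [514.0, 16.1, 118.5]
ee_rot: [180.0, -0.1, 18.2]
force: [-5.5, 0.4, 15.9]
grip_width: 15.0
grasp_force: 30.0
```

The force builds at the expected height, so the pin is home. I'll release it and lower onto the nut.

```bash

python3 -m inch '[[0,0,-0.1,0,0,0,1],[0,0,0,0,0,0,2.5],[0,0,0,0,0,0,4],[0,0,0,0,0,0,6],[0,0,0,0,0,0,6],[0,0,0,0,0,0,6],[0,0,0,0,0,0,6]]'
python3 -m inch '[[0,0,1,0,0,0,6],[0,0,1,0,0,0,6],[0,0,0.5,0,0,0,6],[0,0,0.5,0,0,0,6],[0,0,0,0,0,0,6]]'
python3 - <<'E'
from h import *
st();go(513,16,88,18)
i,d=snap("scene");cv2.imwrite("pics/nutgrip.png",cv2.resize(i[120:220,265:385],(600,500),interpolation=cv2.INTER_CUBIC))
E
```

```text
t: 9.6
ee_pos: [513.1, 16.0, 117.4]
ee_rot: [180.0, 0.0, 18.2]
force: [1.0, 0.4, 0.0]
grip_width: 56.9
grasp_force: 0.0
t: 10.1
ee_pos: [512.6, 15.8, 86.6]
ee_rot: [180.0, 0.1, 18.2]
force: [0.0, -0.2, -0.5]
grip_width: 60.0
grasp_force: 0.0
{'t': 10.1, 'ee_pos': [512.59, 15.77, 86.56], 'ee_rot': [179.99, 0.1, 18.16], 'force': [0.04, -0.25, -0.5], 'grip_width': 60.02, 'grasp_force': 0.0, 'joint_pos': [23.72, 15.19, -31.39, -0.01, -43.52, 84.44]}
shift cm (now axes) [ 0.046 -0.009 -0.145] turn [0.01 0.1  0.16]
```

View pics/nutgrip.png

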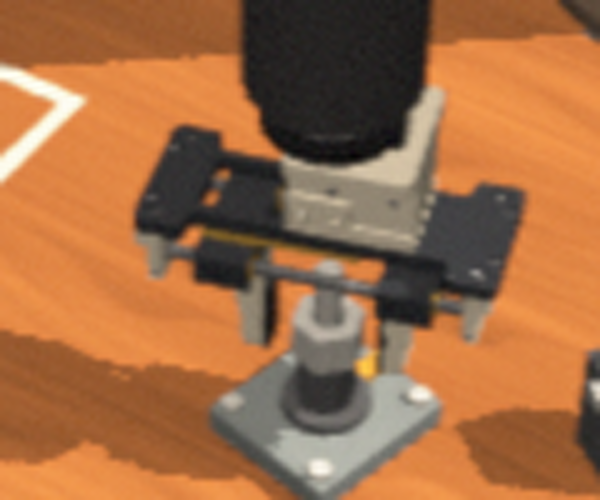

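The pin head stands clear between the open fingers at (330,290), with the nut at (330,330) between the pads. I'll raise slightly and grip the nut.

```bash

python3 -m inch '[[0.04,0,-0.2,0,0,0,5],[0,0,0,0,0,0,4.2],[0,0,0,0,0,0,3.6],[0,0,0,0,0,0,3],[0,0,0,0,0,0,3],[0,0,0,0,0,0,3],[0,0,0,0,0,0,3]]'
python3 -m inch '[[0,0,0,0,0,4,3],[0,0,0,0,0,4,3],[0,0,0,0,0,4,3],[0,0,0,0,0,4,3],[0,0,0,0,0,0,3]]'
python3 -c "
from h import *
s=st();print(s['torque'],s['tau'])"
```

```text
t: 10.85
ee_pos: [513.6, 16.4, 89.9]
ee_rot: [-180.0, -0.0, 18.2]
force: [-3.5, 4.8, 5.0]
grip_width: 35.7
grasp_force: 29.9
t: 11.35
ee_pos: [513.6, 16.1, 89.8]
ee_rot: [180.0, -0.0, 2.1]
force: [-2.2, 1.8, 6.4]
grip_width: 35.8
grasp_force: 29.9
{'t': 11.35, 'ee_pos': [513.63, 16.09, 89.84], 'ee_rot': [180.0, -0.02, 2.05], 'force': [-2.23, 1.81, 6.36], 'grip_width': 35.77, 'grasp_force': 29.95, 'joint_pos': [23.72, 14.96, -31.16, 0.01, -43.86, 68.33]}
[ 0.77976813  0.99439901 -0.04530079] [ -1.15046002 -40.56252837  20.8571738    5.3988415    0.53997355
  -0.85618492]
```

```bash

python3 -m inch '[[0,0,0,0,0,6,3],[0,0,0,0,0,6,3],[0,0,0,0,0,6,3],[0,0,0,0,0,6,3],[0,0,0,0,0,6,3],[0,0,0,0,0,6,3],[0,0,0,0,0,6,3],[0,0,0,0,0,6,3],[0,0,0,0,0,6,3],[0,0,0,0,0,6,3],[0,0,0,0,0,0,3]]'
python3 -c "
from h import *
s=st();print(s['torque'])"
python3 -m inch '[[0,0,0,0,0,5,3],[0,0,0,0,0,5,3],[0,0,0,0,0,5,3],[0,0,0,0,0,0,3]]'
python3 -c "
from h import *
s=st();print(s['torque'])"
```

```text
t: 12.45
ee_pos: [513.0, 15.1, 89.8]
ee_rot: [179.9, -0.0, -58.0]
force: [-3.6, -3.0, 7.4]
grip_width: 36.3
grasp_force: 30.0
{'t': 12.45, 'ee_pos': [513.03, 15.13, 89.82], 'ee_rot': [179.91, -0.04, -58.02], 'force': [-3.58, -2.96, 7.4], 'grip_width': 36.26, 'grasp_force': 29.96, 'joint_pos': [23.67, 14.94, -31.21, 0.07, -43.93, 8.26]}
[-0.99320032  1.18117322 -0.08207834]
t: 12.85
ee_pos: [512.8, 15.0, 89.8]
ee_rot: [179.9, -0.1, -73.0]
force: [-3.9, -2.4, 7.9]
grip_width: 35.8
grasp_force: 30.0
{'t': 12.85, 'ee_pos': [512.75, 15.01, 89.82], 'ee_rot': [179.89, -0.06, -72.98], 'force': [-3.92, -2.39, 7.88], 'grip_width': 35.84, 'grasp_force': 29.96, 'joint_pos': [23.67, 14.94, -31.22, 0.07, -43.96, -6.7]}
[-1.09043526  1.48817128  0.01291852]
```

```bash

for k in 1 ; do python3 -m inch '[[0,0,0,0,0,3,3],[0,0,0,0,0,3,3],[0,0,0,0,0,3,3],[0,0,0,0,0,3,3],[0,0,0,0,0,0,3]]'; done
python3 -c "
from h import *
s=st();print(s['torque'])"
python3 -m inch '[[0,0,0,0,0,2,3],[0,0,0,0,0,2,3],[0,0,0,0,0,0,3]]'
python3 -c "
from h import *
s=st();print(s['torque'])"
python3 -m inch '[[0,0,0,0,0,2,3],[0,0,0,0,0,1,3],[0,0,0,0,0,0,3]]'
python3 -c "
from h import *
s=st();print(s['torque'])"
```

```text
t: 13.35
ee_pos: [512.5, 15.0, 89.8]
ee_rot: [179.9, -0.1, -84.9]
force: [-4.5, -2.9, 10.1]
grip_width: 35.5
grasp_force: 30.0
{'t': 13.35, 'ee_pos': [512.49, 14.95, 89.81], 'ee_rot': [179.88, -0.09, -84.91], 'force': [-4.51, -2.93, 10.13], 'grip_width': 35.47, 'grasp_force': 29.95, 'joint_pos': [23.67, 14.93, -31.23, 0.06, -43.98, -18.63]}
[-0.9533775   1.89937765 -0.03605584]
t: 13.65
ee_pos: [512.4, 15.0, 89.8]
ee_rot: [179.9, -0.1, -88.9]
force: [-5.5, -3.1, 8.8]
grip_width: 35.9
grasp_force: 29.9
{'t': 13.65, 'ee_pos': [512.44, 14.96, 89.82], 'ee_rot': [179.88, -0.09, -88.87], 'force': [-5.49, -3.08, 8.81], 'grip_width': 35.92, 'grasp_force': 29.95, 'joint_pos': [23.67, 14.93, -31.23, 0.06, -43.99, -22.59]}
[-0.8699299   1.96713787  0.08652185]
t: 13.95
ee_pos: [512.4, 14.8, 89.8]
ee_rot: [179.9, -0.1, -91.8]
force: [-4.5, -3.3, 9.7]
grip_width: 36.0
grasp_force: 30.0
{'t': 13.95, 'ee_pos': [512.37, 14.78, 89.79], 'ee_rot': [179.87, -0.14, -91.76], 'force': [-4.52, -3.29, 9.67], 'grip_width': 35.99, 'grasp_force': 30.02, 'joint_pos': [23.68, 14.93, -31.25, 0.1, -44.0, -25.5]}
[-1.22569313  1.97162243  0.74795269]
```

```bash

python3 -m inch '[[0,0,0,0,0,1,3],[0,0,0,0,0,1,3],[0,0,0,0,0,0,3]]'
python3 -c "
from h import *
s=st();print(s['torque'])"
python3 -m inch '[[0,0,0,0,0,-1,3],[0,0,0,0,0,-1,3],[0,0,0,0,0,0,5],[0,0,0,0,0,0,7],[0,0,0,0,0,0,8.76],[0,0,0,0,0,0,8.76],[0,0,0,0,0,0,8.76]]'
python3 -m inch '[[0,0,-3,0,0,0,8.76],[0,0,-3,0,0,0,8.76],[0,0,-3,0,0,0,8.76],[0,0,0,0,0,0,8.76]]'
python3 - <<'E'
from h import *
st()
P=[]
for n in("top","scene"):
    i,d=snap(n);cv2.imwrite(f"pics/{n}1.png",i);C=cloud(n,d)
    for nm,c in(("A",(581,254)),("B",(441,170))):
        p=seg(C,c,60,66,80)
        if len(p)>20: print(nm,n,len(p),p[:,2].mean(),rect(p))
        P.append(rectify(n,i,c[0],c[1],72,half=40,s=3.75))
# pairs: A top,A scene / B
cv2.imwrite("pics/AB.png",np.vstack([np.hstack([P[0],P[2]]),np.hstack([P[1],P[3]])]))
E
```

```text
t: 14.25
ee_pos: [512.3, 14.5, 89.8]
ee_rot: [179.9, -0.2, -93.7]
force: [-4.5, -5.0, 9.4]
grip_width: 35.9
grasp_force: 30.3
{'t': 14.25, 'ee_pos': [512.31, 14.47, 89.79], 'ee_rot': [179.86, -0.18, -93.7], 'force': [-4.47, -5.01, 9.44], 'grip_width': 35.94, 'grasp_force': 30.34, 'joint_pos': [23.67, 14.93, -31.26, 0.14, -44.01, -27.47]}
[-1.99027286  1.80104887  1.13570684]
t: 14.95
ee_pos: [513.6, 16.2, 89.5]
ee_rot: [180.0, 0.0, -91.8]
force: [0.3, 0.3, -0.7]
grip_width: 70.5
grasp_force: 0.0
t: 15.35
ee_pos: [515.9, 16.8, 183.7]
ee_rot: [-179.6, 0.1, -91.8]
force: [0.6, 0.2, -0.6]
grip_width: 87.3
grasp_force: 0.0
{'t': 15.35, 'ee_pos': [515.91, 16.77, 183.72], 'ee_rot': [-179.6, 0.11, -91.78], 'force': [0.61, 0.2, -0.6], 'grip_width': 87.27, 'grasp_force': 0.0, 'joint_pos': [23.73, 8.48, -24.78, 0.08, -56.33, -25.55]}
A top 39 69.7545694618154 ((590.5510864257812, 259.3902282714844), (24.425514221191406, 42.8117790222168), 34.223445892333984)
B top 24 70.78042359913712 ((424.3265380859375, 153.96482849121094), (10.1727294921875, 38.806705474853516), 40.22957229614258)
A scene 111 70.89080748295015 ((583.3544311523438, 253.85330200195312), (51.22412872314453, 36.43315124511719), 9.354734420776367)
B scene 127 70.71600993845647 ((442.2051086425781, 171.20022583007812), (53.2879638671875, 48.685157775878906), 53.8929443359375)
```

View pics/AB.png

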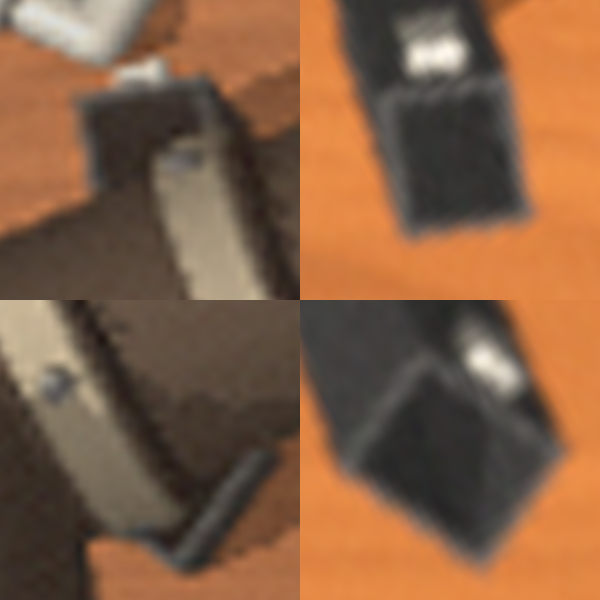

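The nut turned 108° and came to its stop (torque rose to 1.1 N m). In the right panels both pieces are undisturbed: A with its tab at (437,55), B with its tab at (495,365) and top centre at about (456,460), measuring 40 x 48, so it is the middle piece. Next I go above B.

```bash

python3 -m inch '[[-3.76,2.02,0,0,0,0,8.76],[-3.76,2.02,0,0,0,0,8.76],[-3.76,2.02,0,0,0,0,8.76],[-3.76,2.02,0,0,0,0,8.76],[0,0,0,0,0,-8.1,8.76],[0,0,0,0,0,-8.1,8.76],[0,0,0,0,0,-8.1,8.76],[0,0,0,0,0,-8.1,8.76],[0,0,0,0,0,-8.1,8.76],[0,0,0,0,0,-8.1,8.76],[0,0,0,0,0,-8.1,8.76],[0,0,0,0,0,0,8.76]]'
python3 - <<'E'
from h import *
st();go(440,169.6,58,-35)
E
```

```text
t: 16.65
ee_pos: [437.0, 168.6, 178.4]
ee_rot: [179.9, 0.0, -35.0]
force: [0.0, 0.2, 0.1]
grip_width: 87.6
grasp_force: 0.0
{'t': 16.65, 'ee_pos': [437.03, 168.64, 178.43], 'ee_rot': [179.89, 0.03, -35.02], 'force': [0.04, 0.24, 0.13], 'grip_width': 87.6, 'grasp_force': 0.0, 'joint_pos': [45.26, 4.49, -30.23, -0.02, -55.4, 9.73]}
shift cm (now axes) [ 0.195 -0.274 12.043] turn [ 0.11  0.03 -0.02]
```

```bash

python3 -m inch '[[0.2,-0.27,3,0,0,0,8.76],[0,0,4,0,0,0,8.76],[0,0,3,0,0,0,8.76],[0,0,2,0,0,0,8.76],[0,0,0,0,0,0,8.76]]'
python3 -m inch '[[0,0,0,0,0,0,6.5],[0,0,0,0,0,0,5.2],[0,0,0,0,0,0,4.9],[0,0,0,0,0,0,4.7],[0,0,0,0,0,0,4],[0,0,0,0,0,0,4],[0,0,0,0,0,0,4],[0,0,0,0,0,0,4]]'
```

```text
t: 17.15
ee_pos: [438.8, 168.3, 56.5]
ee_rot: [179.6, 0.1, -35.4]
force: [-0.3, 0.7, 0.5]
grip_width: 87.3
grasp_force: 0.0
t: 17.95
ee_pos: [440.5, 169.7, 59.9]
ee_rot: [180.0, 0.0, -35.1]
force: [-2.3, -2.0, 6.6]
grip_width: 47.7
grasp_force: 30.0
```

The width of 47.7 mm confirms the middle piece. I'll lift it, turn it to face the pin and stand off in front.

```bash

python3 -m inch '[[0,0,-1,0,0,0,4],[0,0,-3,0,0,0,4],[0,0,-3,0,0,0,4],[0,0,-2.7,0,0,0,4],[0,0,0,0,0,-7.7,4],[0,0,0,0,0,-7.7,4],[0,0,0,0,0,-7.7,4],[0,0,0,0,0,0,4]]'
python3 - <<'E'
from h import *
st();go(459.2,27.4,157,-12)
E
```

```text
t: 18.75
ee_pos: [440.5, 170.0, 156.9]
ee_rot: [-180.0, 0.0, -11.9]
force: [0.0, -0.3, -4.4]
grip_width: 47.7
grasp_force: 30.0
{'t': 18.75, 'ee_pos': [440.53, 170.02, 156.89], 'ee_rot': [-179.98, 0.01, -11.93], 'force': [0.04, -0.28, -4.39], 'grip_width': 47.71, 'grasp_force': 30.0, 'joint_pos': [45.06, 6.2, -31.56, -0.02, -52.22, 33.02]}
shift cm (now axes) [ 4.776 13.568 -0.017] turn [-0.02  0.01  0.07]
```

```bash

python3 -m inch '[[0,3.5,0,0,0,0,4],[0,3.5,0,0,0,0,4],[1.6,3.5,0,0,0,0,4],[1.6,3.07,0,0,0,0,4],[1.58,0,0,0,0,0,4],[0,0,0,0,0,0,4],[0,0,0,0,0,0,4]]'
python3 - <<'E'
from h import *
st();go(513-28*.978,16+28*.208,157,-12)
i,d=snap("scene");cv2.imwrite("pics/touch1.png",cv2.resize(i[110:230,265:415],(750,600),interpolation=cv2.INTER_CUBIC))
E
```

```text
t: 19.45
ee_pos: [459.3, 27.4, 156.4]
ee_rot: [180.0, 0.0, -12.2]
force: [-0.8, 0.2, -3.2]
grip_width: 47.8
grasp_force: 30.0
{'t': 19.45, 'ee_pos': [459.3, 27.39, 156.41], 'ee_rot': [179.99, 0.03, -12.24], 'force': [-0.84, 0.17, -3.2], 'grip_width': 47.82, 'grasp_force': 30.0, 'joint_pos': [28.04, 5.08, -32.94, -0.02, -52.01, 49.74]}
shift cm (now axes) [ 2.69  -0.013 -0.06 ] turn [ 0.01  0.03 -0.24]
```

View pics/touch1.png

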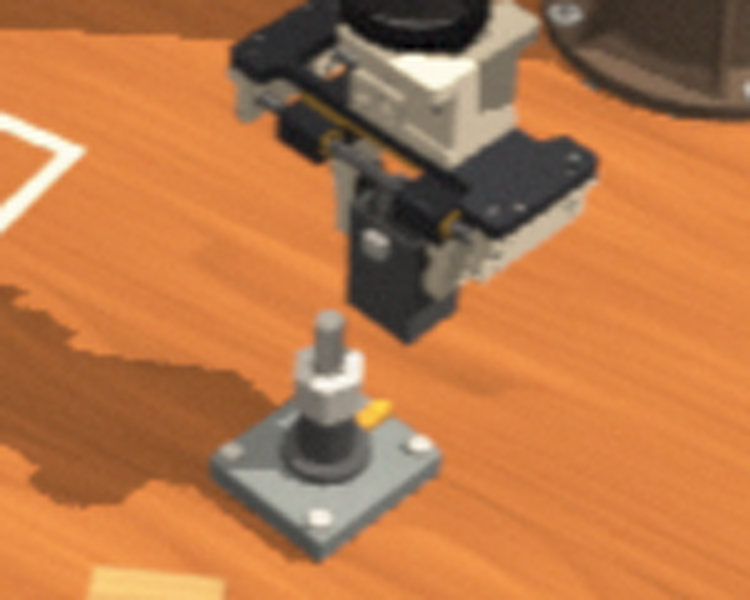

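The held piece faces the pin with its tab at (375,243), pin head at (330,340) with the underside above the nut. I'll approach gently.

```bash

python3 -m inch '[[0.8,0,0,0,0,-0.2,4],[0.8,0,0,0,0,0,4],[0.6,0,0,0,0,0,4],[0.1,0,0,0,0,0,4],[0,0,0,0,0,0,4]]'
python3 -m inch '[[0.1,0,0,0,0,0,4],[0,0,0,0,0,0,4]]'
python3 -m inch '[[0.1,0,0,0,0,0,4],[0,0,0,0,0,0,4]]'
python3 -m inch '[[0.05,0,0,0,0,0,4],[0,0,0,0,0,0,4]]'
```

```text
t: 20.0
ee_pos: [481.8, 22.6, 156.3]
ee_rot: [180.0, 0.0, -11.9]
force: [-0.3, -0.6, -3.2]
grip_width: 48.0
grasp_force: 30.0
t: 20.2
ee_pos: [482.6, 22.4, 156.5]
ee_rot: [180.0, 0.0, -11.8]
force: [0.5, 0.2, -2.6]
grip_width: 47.7
grasp_force: 30.0
t: 20.4
ee_pos: [483.7, 22.3, 156.7]
ee_rot: [-180.0, -0.0, -11.8]
force: [-0.4, -0.3, -3.8]
grip_width: 47.3
grasp_force: 30.0
t: 20.6
ee_pos: [484.2, 22.1, 156.6]
ee_rot: [-180.0, -0.0, -11.8]
force: [0.4, -0.5, -3.6]
grip_width: 47.9
grasp_force: 30.0
```

```bash

python3 -m inch '[[0.1,0,0,0,0,0,4],[0,0,0,0,0,0,4]]' | grep -E "pos|force"
python3 -m inch '[[0.1,0,0,0,0,0,4],[0,0,0,0,0,0,4]]'| grep -E "pos|force"
python3 -m inch '[[0.05,0,0,0,0,0,4],[0,0,0,0,0,0,4]]'| grep -E "pos|force"
```

```text
ee_pos: [485.3, 21.9, 156.6]
force: [0.3, 0.4, -2.9]
grasp_force: 30.0
ee_pos: [486.2, 21.7, 156.6]
force: [-0.2, -0.7, -3.1]
grasp_force: 30.0
ee_pos: [486.7, 21.6, 156.5]
force: [0.3, 0.4, -3.5]
grasp_force: 30.0
```

```bash

python3 -m inch '[[0.05,0,0,0,0,0,4],[0,0,0,0,0,0,4]]' | grep -E "pos|force"
python3 -m inch '[[0.05,0,0,0,0,0,4],[0,0,0,0,0,0,4]]' | grep -E "pos|force"
python3 -m inch '[[0.05,0,0,0,0,0,4],[0,0,0,0,0,0,4]]' | grep -E "pos|force"
```

```text
ee_pos: [487.1, 21.5, 156.6]
force: [-0.2, -0.2, -4.0]
grasp_force: 30.0
ee_pos: [487.5, 21.4, 156.5]
force: [0.1, 0.4, -3.9]
grasp_force: 30.0
ee_pos: [487.7, 21.3, 156.4]
force: [-2.6, 0.6, -1.7]
grasp_force: 30.0
```

```bash

python3 -m inch '[[0.05,0,0,0,0,0,4],[0,0,0,0,0,0,4],[0,0,0,0,0,0,4]]' | grep -E "pos|force"
python3 -c "
from h import *
print(bot.get_state()['torque'])"
```

```text
ee_pos: [487.9, 21.2, 156.4]
force: [-4.7, 2.0, -0.4]
grasp_force: 30.0
[ 0.69977151  2.05010156 -0.01519047]
```

Contact on the tab side at about 5 N. I'll back off and turn it half round.

```bash

python3 -m inch '[[-0.3,0,0,0,0,0,4],[-1,0,0,0,0,0,4],[-1.7,0,0,0,0,0,4],[0,0,0,0,0,8.5,4],[0,0,0,0,0,8.5,4],[0,0,0,0,0,8.5,4],[0,0,0,0,0,8.5,4],[0,0,0,0,0,8.5,4],[0,0,0,0,0,8.5,4],[0,0,0,0,0,8.5,4],[0,0,0,0,0,8.5,4],[0,0,0,0,0,8.5,4]]'
python3 -m inch '[[0,0,0,0,0,8.5,4],[0,0,0,0,0,8.5,4],[0,0,0,0,0,8.5,4],[0,0,0,0,0,8.5,4],[0,0,0,0,0,8.5,4],[0,0,0,0,0,8.5,4],[0,0,0,0,0,8.5,4],[0,0,0,0,0,8.5,4],[0,0,0,0,0,8.5,4],[0,0,0,0,0,8.5,4],[0,0,0,0,0,8.5,4],[0,0,0,0,0,8.5,4]]'
python3 - <<'E'
from h import *
st();go(514.5-30*.978,16+30*.208,156.5,168)
E
```

```text
t: 23.3
ee_pos: [458.9, 27.5, 156.7]
ee_rot: [-180.0, 0.0, -88.7]
force: [-0.0, -0.4, -3.6]
grip_width: 47.8
grasp_force: 30.0
t: 24.5
ee_pos: [458.9, 27.4, 156.7]
ee_rot: [180.0, 0.0, 169.3]
force: [-0.8, 0.3, -3.4]
grip_width: 48.2
grasp_force: 30.0
{'t': 24.5, 'ee_pos': [458.92, 27.45, 156.71], 'ee_rot': [179.98, 0.04, 169.32], 'force': [-0.76, 0.29, -3.36], 'grip_width': 48.24, 'grasp_force': 29.99, 'joint_pos': [28.09, 4.97, -33.03, 0.01, -51.95, -128.78]}
shift cm (now axes) [-2.675 -0.026  0.023] turn [0.02 0.04 1.32]
```

```bash

python3 -m inch '[[-0.8,0,0,0,0,1.3,4],[-0.8,0,0,0,0,0,4],[-0.5,0,0,0,0,0,4],[0,0,0,0,0,0,4]]'| grep -E "pos|rot|force"
for k in 1 2; do python3 -m inch '[[-0.1,0,0,0,0,0,4],[0,0,0,0,0,0,4]]' | grep -E "pos|force:"; done
python3 -m inch '[[-0.07,0,0,0,0,0,4],[0,0,0,0,0,0,4]]' | grep -E "pos|force:"
```

```text
ee_pos: [480.7, 23.2, 156.4]
ee_rot: [-180.0, 0.0, 168.5]
force: [-0.2, -0.6, -4.0]
grasp_force: 30.0
ee_pos: [480.7, 23.0, 156.4]
force: [-0.5, 1.2, -3.4]
grasp_force: 30.0
ee_pos: [481.8, 22.9, 156.6]
force: [-0.2, -0.6, -3.1]
grasp_force: 30.0
ee_pos: [482.5, 22.8, 156.6]
force: [0.3, -0.4, -3.7]
grasp_force: 30.0
```

```bash

python3 -m inch '[[-0.07,0,0,0,0,0.3,4],[0,0,0,0,0,0,4]]' | grep -E "pos|force:"
python3 -m inch '[[-0.07,0,0,0,0,0,4],[0,0,0,0,0,0,4]]' | grep -E "pos|force:"
python3 -m inch '[[-0.07,0,0,0,0,0,4],[0,0,0,0,0,0,4]]' | grep -E "pos|rot|force:"
```

```text
ee_pos: [482.8, 22.6, 156.5]
force: [-1.4, 0.8, -2.9]
grasp_force: 30.0
ee_pos: [483.0, 22.4, 156.3]
force: [-4.0, 2.7, -0.1]
grasp_force: 30.0
ee_pos: [483.2, 22.2, 156.2]
ee_rot: [-180.0, -0.1, 168.0]
force: [-7.3, 2.5, -0.3]
grasp_force: 30.0
```

Contact on the plain side at 7 N. The two readings average to the pin's measured place. Now I carry it to the area.

```bash

python3 -m inch '[[0.4,0,0,0,0,0,4],[1.6,0,0,0,0,0,4],[2,0,0,0,0,0,4],[0,-4.5,0,0,0,0,4],[0,-4.5,0,0,0,0,4],[-3.25,-3.36,0,0,0,0,4],[-3.25,-3.36,0,0,0,0,4],[-3.25,-3.36,0,0,0,0,4],[-3.25,-3.36,0,0,0,0,4],[-3.25,-3.36,0,0,0,0,4],[-3.25,-3.36,0,0,0,0,4]]'| grep -E "pos|rot|force"
python3 - <<'E'
from h import *
st();go(565,-339,61,168)
for n in("top","scene"):
    i,d=snap(n);cv2.imwrite(f"pics/{n}2.png",i);C=cloud(n,d)
    p=seg(C,(581,254),60,66,80)
    if len(p)>20: print("A",n,len(p),rect(p))
E
```

```text
ee_pos: [577.0, -297.2, 156.4]
ee_rot: [-180.0, 0.0, 168.1]
force: [0.8, 1.6, -2.6]
grasp_force: 30.0
{'t': 27.2, 'ee_pos': [576.96, -297.19, 156.41], 'ee_rot': [-179.97, 0.04, 168.06], 'force': [0.83, 1.56, -2.61], 'grip_width': 48.25, 'grasp_force': 30.0, 'joint_pos': [-10.05, 22.02, -9.76, 0.03, -58.18, -91.91]}
shift cm (now axes) [ 0.312 -4.334  9.543] turn [-0.03  0.04  0.06]
A top 74 ((581.96923828125, 255.14662170410156), (46.71004867553711, 36.17809295654297), 9.643777847290039)
A scene 109 ((581.8905639648438, 253.8418731689453), (49.12044143676758, 36.06437301635742), 9.093832015991211)
```

```bash

python3 -m inch '[[0.3,-2.2,2,0,0,0,4],[0,-2.1,2,0,0,0,4],[0,0,2.5,0,0,0,4],[0,0,2,0,0,0,4],[0,0,0.7,0,0,0,4],[0,0,0.2,0,0,0,4],[0,0,0,0,0,0,4]]'| grep -E "pos|rot|force:"
python3 -m inch '[[0,0,0.1,0,0,0,4],[0,0,0,0,0,0,4]]'| grep -E "pos|rot|force:"
```

```text
ee_pos: [564.6, -336.5, 63.2]
ee_rot: [-180.0, 0.1, 168.1]
force: [0.3, 0.1, -3.0]
grasp_force: 30.0
ee_pos: [564.7, -336.5, 62.6]
ee_rot: [-180.0, 0.1, 168.1]
force: [0.7, 0.5, -3.2]
grasp_force: 30.0
```

```bash

python3 -m inch '[[0,0,0.15,0,0,0,4],[0,0,0,0,0,0,4]]'| grep -E "pos|force:"
python3 -m inch '[[0,0,0.1,0,0,0,4],[0,0,0,0,0,0,4]]'| grep -E "pos|force:"
python3 -m inch '[[0,0,0.1,0,0,0,4],[0,0,0,0,0,0,4]]'| grep -E "pos|force:"
```

```text
ee_pos: [564.1, -336.4, 60.3]
force: [-0.3, 0.2, -3.2]
grasp_force: 30.0
ee_pos: [564.2, -336.5, 60.0]
force: [-1.0, 2.5, 4.0]
grasp_force: 30.0
ee_pos: [564.3, -336.5, 60.0]
force: [-4.3, 4.5, 11.9]
grasp_force: 30.0
```

The middle piece is down and gets released. Before taking the narrow one I'll check the clamp's clearance to the fingers.

```bash

python3 -m inch '[[0,0,-0.15,0,0,0,5],[0,0,0,0,0,0,6.5],[0,0,0,0,0,0,8.76],[0,0,0,0,0,0,8.76],[0,0,0,0,0,0,8.76],[0,0,-2,0,0,0,8.76],[0,0,-4,0,0,0,8.76],[0,0,-4,0,0,0,8.76],[0,0,-2,0,0,0,8.76],[0,0,0,0,0,0,8.76]]'| grep -E "pos|rot|width"
python3 - <<'E'
from h import *
st();go(579,253.5,175,9)
for n in("top","scene"):
    i,d=snap(n);C=cloud(n,d)
    p=seg(C,(581,254),130,8,60);q=p-np.array([579,253.5,0]);c,s=np.cos(np.radians(9)),np.sin(np.radians(9))
    u=q[:,0]*c+q[:,1]*s;v=-q[:,0]*s+q[:,1]*c
    k=(abs(u)<22)&(abs(v)>22)&(abs(v)<75);print(n,"in finger lanes",k.sum(),np.round(np.c_[u,v,p[:,2]][k][:8],0).tolist())
    for nm,c0 in(("A",(581,254)),("B",(564,-337))):
        p=seg(C,c0,60,68,80)
        if len(p)>20: print(nm,n,rect(p))
    cv2.imwrite(f"pics/{n}3.png",i)
E
```

```text
ee_pos: [565.8, -337.3, 183.7]
ee_rot: [-179.9, 0.4, 168.1]
grip_width: 87.9
{'t': 29.8, 'ee_pos': [565.83, -337.26, 183.7], 'ee_rot': [-179.94, 0.37, 168.09], 'force': [0.33, -1.26, -0.37], 'grip_width': 87.86, 'grasp_force': 0.0, 'joint_pos': [-13.84, 21.38, -6.87, 0.06, -61.38, -88.1]}
shift cm (now axes) [10.907 58.077  0.735] turn [  0.5    0.18 159.09]
top in finger lanes 0 []
A top ((579.126953125, 254.68736267089844), (40.54664611816406, 36.06231689453125), 8.249259948730469)
scene in finger lanes 0 []
A scene ((580.7713012695312, 253.85304260253906), (50.97746276855469, 35.925907135009766), 11.058599472045898)
B scene ((567.0828857421875, -335.2929382324219), (50.58369827270508, 44.257083892822266), 75.80463409423828)
```

```bash

python3 -m inch '[[0.91,4.8,0,0,0,0,8.76],[0.91,4.8,0,0,0,0,8.76],[0.91,4.8,0,0,0,0,8.76],[0.91,4.8,0,0,0,0,8.76],[0.91,4.8,0,0,0,0,8.76],[0.91,4.8,0,0,0,0,8.76],[0.91,4.8,0,0,0,0,8.76],[0.91,4.8,0,0,0,0,8.76],[0.91,4.8,0,0,0,0,8.76],[0.91,4.8,0,0,0,0,8.76],[0.91,4.8,0,0,0,0,8.76],[0.91,4.8,0,0,0,0,8.76]]'| grep -E "pos|rot"
python3 -m inch '[[0,0,0,0,0,-6.8,8.76],[0,0,0,0,0,-6.8,8.76],[0,0,0,0,0,-6.8,8.76],[0,0,0,0,0,0,8.76]]'| grep -E "pos|rot"
python3 - <<'E'
from h import *
go(579.3,254.2,62,188.5)
i,d=snap("scene");C=cloud("scene",d);p=seg(C,(581,254),60,68,80);print(len(p),rect(p))
E
```

```text
ee_pos: [575.3, 251.3, 177.9]
ee_rot: [-179.9, -0.1, 168.1]
ee_pos: [575.6, 249.4, 177.8]
ee_rot: [-179.9, -0.1, -171.4]
shift cm (now axes) [-0.469  0.43  11.574] turn [-0.08 -0.15  0.08]
92 ((581.7361450195312, 253.68255615234375), (49.76433181762695, 35.85025405883789), 9.710271835327148)
```

```bash

python3 -m inch '[[-0.47,0.43,2,0,0,0,8.76],[0,0,4,0,0,0,8.76],[0,0,3.5,0,0,0,8.76],[0,0,1.9,0,0,0,8.76],[0,0,0,0,0,0,8.76],[0,0,0,0,0,0,8.76]]'| grep -E "pos|rot|force:"
python3 -m inch '[[0,0,0,0,0,0,6.5],[0,0,0,0,0,0,5],[0,0,0,0,0,0,4],[0,0,0,0,0,0,3.7],[0,0,0,0,0,0,3],[0,0,0,0,0,0,3],[0,0,0,0,0,0,3],[0,0,0,0,0,0,3]]'
```

```text
ee_pos: [580.5, 254.4, 65.5]
ee_rot: [-180.0, -0.0, -171.6]
force: [1.1, 0.8, 0.9]
grasp_force: 0.0
t: 32.95
ee_pos: [580.3, 254.5, 65.6]
ee_rot: [-180.0, -0.0, -171.5]
force: [-0.8, -0.1, 0.4]
grip_width: 35.5
grasp_force: 29.8
```

```bash

python3 -m inch '[[0,0,-1,0,0,0,3],[0,0,-3,0,0,0,3],[0,0,-3,0,0,0,3],[0,0,-2.6,0,0,0,3],[0,0,0,0,0,7,3],[0,0,0,0,0,7,3],[0,0,0,0,0,6.5,3],[0,0,0,0,0,0,3]]'| grep -E "pos|rot|force|width"
python3 - <<'E'
from h import *
go(459.2,27.4,161.6,168)
E
```

```text
ee_pos: [580.0, 254.5, 161.8]
ee_rot: [-180.0, -0.0, 167.9]
force: [-0.2, -0.4, -2.9]
grip_width: 35.5
grasp_force: 29.8
shift cm (now axes) [ 7.0310e+00 -2.4744e+01  2.4000e-02] turn [-0.   -0.03 -0.14]
```

```bash

python3 -m inch '[[1.8,-4.2,0,0,0,0,3],[1.8,-4.2,0,0,0,0,3],[1.8,-4.2,0,0,0,0,3],[1.63,-4.2,0,0,0,0,3],[0,-4.2,0,0,0,0,3],[0,-3.74,0,0,0,0,3],[0,0,0,0,0,0,3],[0,0,0,0,0,0,3]]'| grep -E "pos|rot|force|width"
python3 - <<'E'
from h import *
st();go(513-30*.978,16+30*.208,161.6,168)
E
```

```text
ee_pos: [459.9, 26.6, 162.1]
ee_rot: [180.0, 0.0, 168.0]
force: [-0.1, 0.0, -2.8]
grip_width: 35.9
grasp_force: 29.9
{'t': 34.55, 'ee_pos': [459.89, 26.61, 162.07], 'ee_rot': [179.96, 0.04, 168.03], 'force': [-0.15, 0.0, -2.84], 'grip_width': 35.86, 'grasp_force': 29.95, 'joint_pos': [27.91, 4.69, -32.5, -0.0, -52.75, -129.89]}
shift cm (now axes) [-2.416  0.066  0.048] turn [0.04 0.04 0.03]
```

```bash

python3 -m inch '[[-0.8,0.06,0,0,0,0,3],[-0.8,0,0,0,0,0,3],[-0.4,0,0,0,0,0,3],[0,0,0,0,0,0,3]]'| grep -E "pos|rot|force:"
for k in 1 2 3; do python3 -m inch '[[-0.08,0,0,0,0,0,3],[0,0,0,0,0,0,3]]' | grep -E "pos|force:"; done
```

```text
ee_pos: [480.5, 24.1, 161.1]
ee_rot: [-180.0, -0.0, 168.0]
force: [-0.7, -0.4, -3.2]
grasp_force: 29.9
ee_pos: [480.3, 23.6, 161.3]
force: [-0.4, 0.3, -3.0]
grasp_force: 29.9
ee_pos: [481.2, 23.4, 161.6]
force: [0.6, 0.1, -3.2]
grasp_force: 29.9
ee_pos: [482.1, 23.2, 161.6]
force: [0.2, 0.0, -3.0]
grasp_force: 29.9
```

```bash

for k in 1 2; do python3 -m inch '[[-0.08,0,0,0,0,0,3],[0,0,0,0,0,0,3]]' | grep -E "pos|force:"; done
```

```text
ee_pos: [482.9, 23.1, 161.6]
force: [-0.1, 0.3, -2.7]
grasp_force: 29.9
ee_pos: [483.7, 22.9, 161.6]
force: [-0.2, -1.0, -2.9]
grasp_force: 29.9
```

```bash

python3 -m inch '[[-0.06,-0.05,0,0,0,0,3],[0,0,0,0,0,0,3]]' | grep -E "pos|force:"; python3 -m inch '[[-0.06,0,0,0,0,0,3],[0,0,0,0,0,0,3]]' | grep -E "pos|force:"
```

```text
ee_pos: [484.1, 22.2, 161.6]
force: [-0.2, -0.1, -3.3]
grasp_force: 29.9
ee_pos: [484.7, 22.1, 161.5]
force: [0.2, 0.4, -2.8]
grasp_force: 29.9
```

```bash

python3 -m inch '[[-0.06,0,0,0,0,0,3],[0,0,0,0,0,0,3]]' | grep -E "pos|force:"
```

```text
ee_pos: [485.3, 22.0, 161.6]
force: [0.3, -0.4, -2.2]
grasp_force: 29.9
```

```bash

for k in 1 2; do python3 -m inch '[[-0.05,0,0,0,0,0,3],[0,0,0,0,0,0,3]]' | grep -E "pos|force:"; done
```

```text
ee_pos: [485.8, 21.9, 161.6]
force: [-1.1, 0.4, -2.9]
grasp_force: 29.9
ee_pos: [486.3, 21.8, 161.6]
force: [0.2, 0.2, -3.1]
grasp_force: 29.9
```

```bash

python3 -m inch '[[-0.05,0,0,0,0,0,3],[0,0,0,0,0,0,3]]' | grep -E "pos|force:"
```

```text
ee_pos: [486.6, 21.7, 161.5]
force: [0.2, 0.5, -2.9]
grasp_force: 29.9
```

```bash

python3 -m inch '[[-0.05,0,0,0,0,0,3],[0,0,0,0,0,0,3]]' | grep -E "pos|force:";python3 -m inch '[[-0.05,0,0,0,0,0,3],[0,0,0,0,0,0,3]]' | grep -E "pos|force:"
```

```text
ee_pos: [486.9, 21.6, 161.5]
force: [-1.8, 1.4, -1.4]
grasp_force: 29.9
ee_pos: [487.1, 21.4, 161.4]
force: [-3.6, 1.5, -0.9]
grasp_force: 30.0
```

```bash

python3 -m inch '[[-0.05,0,0,0,0,0,3],[0,0,0,0,0,0,3]]' | grep -E "pos|force:"
```

```text
ee_pos: [487.3, 21.3, 161.4]
force: [-5.2, 2.0, 1.0]
grasp_force: 30.0
```

Tab side touched at about 5.5 N. I'll back off and turn half round (tool turn negative, towards the wrist's free range).

```bash

python3 -m inch '[[0.3,0,0,0,0,0,3],[1,0,0,0,0,0,3],[1.7,0,0,0,0,0,3],[0,0,0,0,0,-8.5,3],[0,0,0,0,0,-8.5,3],[0,0,0,0,0,-8.5,3],[0,0,0,0,0,-8.5,3],[0,0,0,0,0,-8.5,3],[0,0,0,0,0,-8.5,3],[0,0,0,0,0,-8.5,3],[0,0,0,0,0,-8.5,3],[0,0,0,0,0,-8.5,3]]' | grep -E "pos|rot"
python3 -m inch '[[0,0,0,0,0,-8.5,3],[0,0,0,0,0,-8.5,3],[0,0,0,0,0,-8.5,3],[0,0,0,0,0,-8.5,3],[0,0,0,0,0,-8.5,3],[0,0,0,0,0,-8.5,3],[0,0,0,0,0,-8.5,3],[0,0,0,0,0,-8.5,3],[0,0,0,0,0,-8.5,3],[0,0,0,0,0,-8.5,3],[0,0,0,0,0,-8.5,3],[0,0,0,0,0,-1.5,3]]' | grep -E "pos|rot|width"
python3 - <<'E'
from h import *
go(513-30*.978,16+30*.208,161.6,-12)
E
```

```text
ee_pos: [458.7, 27.7, 161.7]
ee_rot: [-180.0, 0.0, -115.2]
ee_pos: [458.7, 27.8, 161.8]
ee_rot: [-180.0, -0.0, -20.3]
grip_width: 36.1
shift cm (now axes) [ 2.534 -0.351  0.018] turn [-0.03 -0.05 -8.35]
```

```bash

python3 -m inch '[[0,0,0,0,0,-8.3,3],[0,0,0,0,0,0,3],[0.8,0,0,0,0,0,3],[0.8,0,0,0,0,0,3],[0.5,0,0,0,0,0,3],[0,0,0,0,0,0,3],[0,0,0,0,0,0,3]]'| grep -E "pos|rot|force:"
python3 -m inch '[[0.07,0,0,0,0,0,3],[0,0,0,0,0,0,3]]' | grep -E "pos|force:"
```

```text
ee_pos: [479.3, 23.0, 161.2]
ee_rot: [180.0, 0.0, -12.3]
force: [0.5, -0.6, -2.0]
grasp_force: 29.9
ee_pos: [479.9, 23.0, 161.6]
force: [-0.1, -0.3, -3.6]
grasp_force: 29.9
```

```bash

python3 -m inch '[[0.06,0,0,0,0,0,3],[0,0,0,0,0,0,3]]' | grep -E "pos|force:"
```

```text
ee_pos: [480.6, 23.0, 161.6]
force: [0.5, 0.6, -2.9]
grasp_force: 29.9
```

```bash

for k in 1 2 3; do python3 -m inch '[[0.07,0,0,0,0,-0.1,3],[0,0,0,0,0,0,3]]' | grep -E "pos|force:"; done
```

```text
ee_pos: [481.3, 22.8, 161.6]
force: [0.8, 0.1, -2.9]
grasp_force: 29.9
ee_pos: [482.1, 22.6, 161.5]
force: [-0.6, -0.3, -2.1]
grasp_force: 29.9
ee_pos: [482.8, 22.5, 161.6]
force: [-1.1, 0.5, -3.2]
grasp_force: 29.9
```

```bash

python3 -m inch '[[0.06,0,0,0,0,0,3],[0,0,0,0,0,0,3]]' | grep -E "pos|rot|force:"
```

```text
ee_pos: [483.3, 22.3, 161.5]
ee_rot: [180.0, 0.0, -11.9]
force: [0.1, -0.2, -2.4]
grasp_force: 29.9
```

```bash

python3 -m inch '[[0.05,0,0,0,0,0,3],[0,0,0,0,0,0,3]]' | grep -E "pos|force:";python3 -m inch '[[0.05,0,0,0,0,0,3],[0,0,0,0,0,0,3]]' | grep -E "pos|force:"
```

```text
ee_pos: [483.5, 22.2, 161.5]
force: [-1.3, 0.8, -2.2]
grasp_force: 30.0
ee_pos: [483.7, 22.1, 161.4]
force: [-3.5, 1.8, -0.7]
grasp_force: 30.0
```

```bash

python3 -m inch '[[0.05,0,0,0,0,0,3],[0,0,0,0,0,0,3]]' | grep -E "pos|force:"
```

```text
ee_pos: [483.9, 22.0, 161.4]
force: [-5.3, 1.8, 0.6]
grasp_force: 30.0
```

Plain side touched at 5.5 N. I carry the narrow piece to the area, beside the middle one.

```bash

python3 -m inch '[[-0.4,0,0,0,0,0,3],[-1.6,0,0,0,0,0,3],[-2,0,0,0,0,0,3],[0.96,4.5,0,0,0,0,3],[0.96,4.5,0,0,0,0,3],[0.96,4.5,0,0,0,0,3],[0.96,4.5,0,0,0,0,3],[0.96,4.5,0,0,0,0,3],[0.96,4.5,0,0,0,0,3],[0.96,4.5,0,0,0,0,3],[0.96,4.5,0,0,0,0,3],[0,0,0,0,0,0,3]]'| grep -E "pos|rot|force"
python3 - <<'E'
from h import *
st();go(445,-339,67,-12)
i,d=snap("top");cv2.imwrite("pics/top4.png",i)
E
```

```text
ee_pos: [446.4, -342.8, 161.3]
ee_rot: [179.9, -0.1, -12.2]
force: [-0.8, 2.4, -3.3]
grasp_force: 30.0
{'t': 43.85, 'ee_pos': [446.39, -342.77, 161.26], 'ee_rot': [179.9, -0.06, -12.17], 'force': [-0.83, 2.43, -3.32], 'grip_width': 36.01, 'grasp_force': 29.99, 'joint_pos': [-17.53, 14.23, -20.63, 0.11, -55.08, 95.3]}
shift cm (now axes) [-0.224 -0.355  9.425] turn [ 0.1  -0.05 -0.17]
```

```bash

python3 -m inch '[[-0.2,-0.35,2,0,0,0,3],[0,0,3,0,0,0,3],[0,0,3,0,0,0,3],[0,0,1,0,0,0,3],[0,0,0.3,0,0,0,3],[0,0,0,0,0,0,3]]'| grep -E "pos|rot|force:"
python3 -m inch '[[0,0,0.1,0,0,0,3],[0,0,0,0,0,0,3]]'| grep -E "pos|rot|force:"
```

```text
ee_pos: [445.8, -333.9, 69.2]
ee_rot: [180.0, -0.0, -11.9]
force: [0.6, 0.6, -2.1]
grasp_force: 30.0
ee_pos: [445.8, -334.1, 68.8]
ee_rot: [180.0, -0.1, -11.9]
force: [-1.1, 0.2, -4.1]
grasp_force: 30.0
```

```bash

python3 -m inch '[[0,0,0.1,0,0,0,3],[0,0,0,0,0,0,3]]'| grep -E "pos|rot|force:"
```

```text
ee_pos: [445.2, -334.0, 67.0]
ee_rot: [180.0, -0.0, -11.9]
force: [-0.6, -0.1, -2.4]
grasp_force: 30.0
```

```bash

python3 -m inch '[[0,0,0.1,0,0,0,3],[0,0,0,0,0,0,3]]'| grep -E "pos|force:"
python3 -m inch '[[0,0,0.08,0,0,0,3],[0,0,0,0,0,0,3]]'| grep -E "pos|force:"
```

```text
ee_pos: [445.2, -334.1, 65.8]
force: [0.5, 1.3, -0.2]
grasp_force: 30.0
ee_pos: [445.2, -334.1, 65.7]
force: [-1.3, 2.7, 8.0]
grasp_force: 30.0
```

```bash

python3 -m inch '[[0,0,0.05,0,0,0,3],[0,0,0,0,0,0,3]]'| grep -E "pos|force:"
```

```text
ee_pos: [445.2, -334.1, 65.7]
force: [-3.6, 3.2, 12.5]
grasp_force: 30.0
```

```bash

python3 -m inch '[[0,0,-0.12,0,0,0,5],[0,0,0,0,0,0,6.5],[0,0,0,0,0,0,8.76],[0,0,0,0,0,0,8.76],[0,0,0,0,0,0,8.76],[0,0,-3,0,0,0,8.76],[0,0,-4,0,0,0,8.76],[0,0,-4,0,0,0,8.76],[0,4,-1,0,0,0,8.76],[0,4.5,-1,0,0,0,8.76],[0,4.5,-1,0,0,0,8.76],[0,4.5,0,0,0,0,8.76]]'| grep -E "pos|rot|force:"
python3 -m inch '[[0,4.5,0,0,0,0,8.76],[0,4.5,0,0,0,0,8.76],[0,0,0,0,0,0,8.76],[0,0,0,0,0,0,8.76]]'| grep -E "pos|rot|force:"
python3 - <<'E'
from h import *
for n in("top","scene"):
    i,d=snap(n);cv2.imwrite(f"pics/{n}5.png",i);C=cloud(n,d)
    for nm,c0,z in(("A",(445,-334),(68,80)),("B",(564,-337),(68,80)),("nut",(513,16),(84,91.5)),("pin",(513,16),(100,122)),("pintop",(513,16),(122,140))):
        p=seg(C,c0,50,*z)
        if len(p)>5: print(nm,n,np.round(p[:,2].max(),1),rect(p))
    if n=="top":t=i
    else:s=i
a=cv2.resize(t[150:310,320:520],(500,400));b=cv2.resize(s[110:230,180:380],(300,180))
b=cv2.resize(s[150:220,290:360],(300,300),interpolation=cv2.INTER_CUBIC);c=np.zeros((400,300,3),np.uint8);c[:300]=b
cv2.imwrite("pics/fin.png",np.hstack([a,c]))
E
```

```text
ee_pos: [409.0, -507.2, 207.3]
ee_rot: [179.9, -0.1, -11.9]
force: [1.6, -0.0, 0.2]
grasp_force: 0.0
ee_pos: [389.3, -593.9, 204.1]
ee_rot: [-179.9, 0.1, -12.1]
force: [-0.7, 0.2, -0.2]
grasp_force: 0.0
A top 75.0 ((446.360107421875, -331.49462890625), (36.48521041870117, 42.76105880737305), 79.73711395263672)
B top 74.5 ((566.9656372070312, -334.1119384765625), (48.74814224243164, 42.038551330566406), 76.88551330566406)
nut top 91.4 ((513.698486328125, 17.260995864868164), (34.76749801635742, 39.70602798461914), 0.8559511303901672)
pin top 121.3 ((512.09375, 20.790599822998047), (13.933331489562988, 7.890472888946533), 3.4454267024993896)
pintop top 127.3 ((512.5537719726562, 18.588647842407227), (12.8927640914917, 12.813188552856445), 0.7113380432128906)
A scene 75.7 ((446.79498291015625, -331.2838134765625), (40.87199020385742, 47.73839569091797), 78.10221099853516)
B scene 77.2 ((566.611572265625, -334.14849853515625), (50.158267974853516, 47.60764694213867), 72.69860076904297)
nut scene 91.5 ((516.3275756835938, 18.842060089111328), (37.63470458984375, 35.506797790527344), 33.33906936645508)
pin scene 121.7 ((517.8992919921875, 19.020401000976562), (8.20104694366455, 13.837199211120605), 28.816301345825195)
pintop scene 129.2 ((512.446044921875, 17.566261291503906), (16.447195053100586, 13.4500150680542), 6.170046806335449)
```

View pics/fin.png

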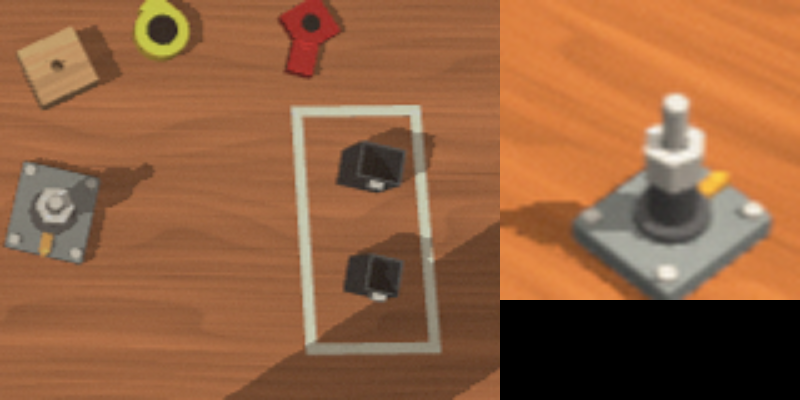

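Both pieces stand upright inside the tape, at (370,165) and (373,275). The pin stands home in the stand at (55,205), its top at about 126–127 mm. The tape measure and magnet in the crop are untouched.

```bash
python3 -c "
from rig import bot
print(bot.sign_off())"
```

```text
the job is handed in; nothing more can be done
None
```

The job is handed in: the pin is gripped in the collet with the nut at its stop, and the middle then narrow pieces (the wide one was absent) were touched on tab and plain sides at about 5 to 8 N and stand upright inside the tape; the tab side touched on its wall below the tab, because the nut blocks the tab itself from reaching the pin.

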